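# Put the sanding discs away in the slotted rack

## Robot

A 6-joint arm with a two-finger parallel gripper is mounted at the origin on the work surface. World frame = base frame: x ahead of the robot, y to its left, z up, the work surface at z = 0. Lengths are in m, angles in rad, forces in N, time in s.
With the tool pointing down it reaches from about 0.4 to 0.825 m from the base axis. Payload 7 kg.
Tool frame: the origin (TCP) lies at the very end of the fingers, on their centre line; the grasp point (between the pads) lies 19 mm behind it; z points along the fingers, x is the direction in which the jaws open and shut, and the axes are right-handed (so a half turn about z gives the same grasp; the last joint's range is limited). The gripper opens to 88 mm and grips with 3 to 60 N. Pads are 19 mm wide; open, the fingers measure 130 mm over their backs; the gripper's body (78 mm by 193 mm) begins 47 mm behind the grasp point.
Start: joints at [1.431, 0.359, 0.012, 0, -1.224, -0.288], TCP at [0.28, 0.614, 0.227] pointing down, gripper open.
Joint ranges: [-3.07, 3.07], [-1.43, 2.12], [-1.02, 1.25], [-3.03, 1.67], [-3.05, -0], [-3.03, 3.03]. Speed limits (rad/s): [2.39, 2.39, 3.01, 3.14, 3.14, 3.14].

## Interface

Orientations are given as [roll, pitch, yaw] about the fixed x, y, z axes, in that order (R = Rz(yaw) Ry(pitch) Rx(roll)).
In Python, from station import telemetry, grab_frame, arm, regions_of, pinpoint gives the robot as it stands. The module is installed in compiled form; this text tells all that it offers.
- The arm moves only by the shell command python3 -m inch 'ROWS' [FORCE]. ROWS is text: rows parted by semicolons, each of 7 numbers parted by spaces: the opening, from 0 (shut) to 1 (fully open), then the shift along the world's x, y, z in cm, then the turn, a rotation vector about the world's x, y, z in degrees. A call has 1 to 12 rows; each row is the pose to reach, as a shift and turn from the pose measured when the call began; what a row does not reach only later rows make up. A row lasts 1/8 s, in which the tool goes at most 62.5 mm and 10.7 degrees, less where a joint would pass 70% of its speed; a pose out of reach is approached as far as the arm can. A call with a gripper value outside its range is refused whole. The fingers move at their own pace and stop on an object; FORCE is the grip in N (left out, the last holds). Time passes only in rows, so rows that repeat a pose let the fingers close. It gives the time, the measured TCP pose, the force and the opening at its end, in the units of the state.
- telemetry.get_state(): the state, without advancing time (a new reading comes with each control period).
- grab_frame(name): name is "scene" or "top"; returns a dict with "pixels" (384x512x3 uint8, red, green, blue), "fx", "fy", "cx", "cy" (pixels), "dist_coeffs" ([k1, k2, p1, p2, k3] as OpenCV has them; the pictures are not rectified), "R" (3x3) and "t" (3): a world point X has camera coordinates R X + t. Camera axes: x right, y down, z forward; pixel columns grow to the right and rows downward; lengths in m; the calibration is good to about 2 mm. A picture is of the moment at which its call begins. There is no depth.
- arm.job_done(): hands the job in, once; it reports no verdict.
Trained networks look in the newest picture that a camera, given by its name, has taken for a name from the list of things; names that differ only in an ending like _2 or _b are one class to them, and where a whole thing is asked for, a point or a joint stands for the part that bears it (a point fixed in the world has none). Each returns a list of dicts, best first, with "p" (0 to 1); they miss things now and then, are a little off and sometimes report something else, mostly with a low value. They report only what shows in the picture. A call takes as long as a camera call. They do not tell look-alikes from the thing itself.
- regions_of(camera, name): "pixels" (384x512 bool, what is visible of it) and "bbox" ([left, top, right, bottom] in pixels, round what is visible of it).
- pinpoint(camera, name): "location" ([column, row] in pixels: a listed point, or the origin of a listed thing).
The state is a dict: "t": time; "q": joint angles; "qd": joint speeds; "joint_efforts": joint torques, N m; "eef_pos": TCP position; "ee_rot": TCP orientation; "force": force on the tool from outside, world axes, zero at the start; "moment": the same for the moment, N m; "width": finger opening in m.
Only numpy, scipy, OpenCV 4.12 (cv2) and the standard library are available. Lean on these libraries where they do the work, as an engineer would, in place of code of your own. Each camera call takes 0.05 s, during which the arm holds its last target. There are 200 camera calls.

## Task

Put two sanding discs away in the wooden rack, knob up, sliding them in from its open front: first the red disc into the lower slot (red-banded), then the blue disc into the upper slot (blue-banded). Push each one fully home, let it lie flat on its ledges and let go. Leave the green disc where it lies.

Things in the scene. Friction and masses are not known exactly. Their poses are not given: they have to be found in the camera images.
- disc_red_mid (a point): Red sanding disc, loose, flat on the bench: plate 150 mm in diameter, 5 mm thick, with an upright cylindrical knob of the same colour in its middle, 28 mm in diameter, 38 mm tall above the plate (43 mm overall). About 0.18 kg. This point is on its axis half-way up, 21.5 mm above its underside; z is up along the knob.
- disc_blue_mid (a point): Blue sanding disc, loose, flat on the bench: plate 150 mm in diameter, 5 mm thick, with an upright cylindrical knob of the same colour in its middle, 28 mm in diameter, 38 mm tall above the plate (43 mm overall). About 0.18 kg. This point is on its axis half-way up, 21.5 mm above its underside; z is up along the knob.
- disc_green_mid (a point): Green sanding disc, loose, flat on the bench: plate 150 mm in diameter, 5 mm thick, with an upright cylindrical knob of the same colour in its middle, 28 mm in diameter, 38 mm tall above the plate (43 mm overall). About 0.18 kg. This point is on its axis half-way up, 21.5 mm above its underside; z is up along the knob. Not to be moved.
- rack: Fixed plywood rack 180x212x106 mm (x,y,z). Origin: centre of underside; x runs from open front (-90) to back stop (+75; disc home: axis at x=y=0). Ledge tops 30 (lower slot) and 80 mm up (upper), each slot 20 mm high, covered, 176 wide; 108 mm gap between left and right ledges, open above, for knob and fingers (close them along x). Disc in upper slot blocks lower. Slot bands and rear bars: red, blue.
Mind the look-alikes: they are no part of the job. Of the things that look like the part that bears disc_blue_mid, the largest one is meant.

How it is judged:
By the outcome, as a careful person would: the job done as asked, in the order asked, and still so for the second after the job is handed in, with the robot touching nothing.
It also fails if it takes over 58 s, if anything falls off the work surface, if the arm or the gripper's body presses on something with over 40 N, if the wrist force passes 120 N, or if a joint passes its speed limit or range.

## Working session

There is one attempt and no reset: what is moved stays moved. The work goes in short steps, Python scripts to look and compute and a shell command to move; the robot and the scene stay as the last step left them, time stands still between calls to the robot, and variables do not carry over. Pictures are saved under pics/ and viewed, about 8 in all and at most 12, crops included, and the job is handed in when it is done.

```bash
mkdir -p pics; cat > h.py <<'E'
import numpy as np, cv2
from station import telemetry, grab_frame, arm, regions_of, pinpoint
def ray(f,px):
    K=np.array([[f['fx'],0,f['cx']],[0,f['fy'],f['cy']],[0,0,1]])
    u=cv2.undistortPoints(np.array([[px]],float),K,np.array(f['dist_coeffs']))[0,0]
    R=np.array(f['R']);t=np.array(f['t'])
    return -R.T@t, R.T@np.array([u[0],u[1],1])
def atz(f,px,z):
    c,d=ray(f,px); return c+d*(z-c[2])/d[2]
def proj(f,X):
    K=np.array([[f['fx'],0,f['cx']],[0,f['fy'],f['cy']],[0,0,1]])
    return cv2.projectPoints(np.array(X,float).reshape(-1,3),cv2.Rodrigues(np.array(f['R']))[0],np.array(f['t']),K,np.array(f['dist_coeffs']))[0][:,0]
def save(f,n,box=None,s=1):
    im=cv2.cvtColor(f['pixels'],cv2.COLOR_RGB2BGR)
    if box: im=im[box[1]:box[3],box[0]:box[2]]
    cv2.imwrite('pics/'+n,cv2.resize(im,None,fx=s,fy=s,interpolation=cv2.INTER_CUBIC))
E
python3 - <<'E'
from h import *
fs={}
for c in('scene','top'):
    f=grab_frame(c); save(f,c+'0.png',None,1.5)
    print(c,ray(f,(256,192)))
    for n,z in(('disc_red_mid',.0215),('disc_blue_mid',.0215),('disc_green_mid',.0215),('rack',0)):
        for r in pinpoint(c,n)[:4]: print(n,round(r['p'],2),np.round(r['location'],1),np.round(atz(f,r['location'],z),4))
        for r in regions_of(c,n)[:4]: print('  reg',round(r['p'],2),r['bbox'],r['pixels'].sum())
print(telemetry.get_state())
E
```

```text
scene (array([ 1.26085143, -0.23484839,  0.67325588]), array([-0.75579738,  0.25641521, -0.60311691]))
disc_red_mid 0.65 [121.4 273.1] [ 0.6141 -0.3374  0.0215]
  reg 0.71 [87.9, 254.8, 159.8, 307.1] 2907
disc_blue_mid 0.73 [391.5 166.5] [0.4769 0.4753 0.0215]
disc_blue_mid 0.69 [324.1 176.1] [0.4457 0.2585 0.0215]
disc_blue_mid 0.62 [307.  140.4] [0.2315 0.3065 0.0215]
  reg 0.77 [286.6, 136.1, 319.8, 155.9] 468
  reg 0.71 [300.7, 167.0, 351.5, 194.6] 1131
  reg 0.56 [372.7, 162.7, 412.8, 189.8] 648
disc_green_mid 0.89 [364.3 204. ] [0.6036 0.2961 0.0215]
  reg 0.95 [333.3, 195.6, 393.7, 227.0] 1596
rack 0.9 [261.1 253.2] [ 0.6519 -0.0202  0.    ]
top (array([0.26305607, 0.06217632, 1.62529108]), array([ 0.12876492,  0.00511479, -0.99172436]))
disc_red_mid 0.8 [381.4 149.5] [ 0.616  -0.3345  0.0215]
  reg 0.92 [358.8, 129.7, 406.1, 174.4] 1608
disc_blue_mid 0.96 [197.8 202.2] [0.4355 0.2578 0.0215]
disc_blue_mid 0.62 [131.2 186.3] [0.4842 0.4748 0.0215]
disc_blue_mid 0.61 [383.1 151.4] [ 0.6098 -0.3398  0.0215]
  reg 0.93 [114.2, 168.4, 149.0, 203.1] 939
  reg 0.62 [166.8, 250.3, 19
[... 165 characters left out ...]
64 [247.3, 100.8, 322.3, 163.5] 4324
{'t': 0.9, 'q': array([ 1.43112042e+00,  3.58550805e-01,  1.18801456e-02,  2.78670186e-05,
       -1.22410161e+00, -2.88073966e-01]), 'qd': array([ 1.17719953e-03,  6.21477733e-04, -1.18078954e-04, -3.41604087e-05,
       -1.05261208e-03, -2.24782672e-03]), 'joint_efforts': array([-1.45126563e-03, -5.82357395e+01,  2.93290579e+01,  7.00228304e+00,
        1.24110098e-02, -2.90892694e-05]), 'eef_pos': array([0.28003856, 0.61413634, 0.22658945]), 'ee_rot': array([-3.14157436e+00,  3.05163061e-05, -1.99853673e+00]), 'force': array([-0.35129978, -0.67395005, -0.13532283]), 'moment': array([-0.00226314, -0.03356299, -0.00873831]), 'width': 0.08782759780565463}
```

View pics/scene0.png

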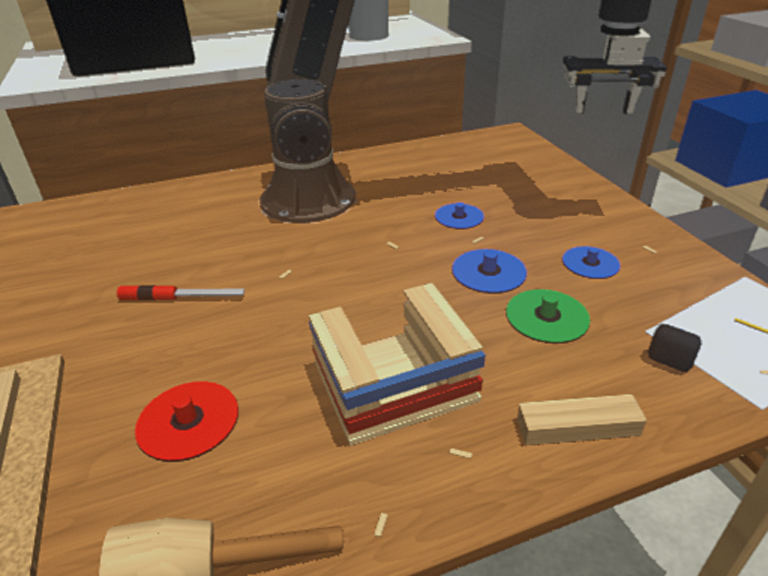

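View pics/top0.png

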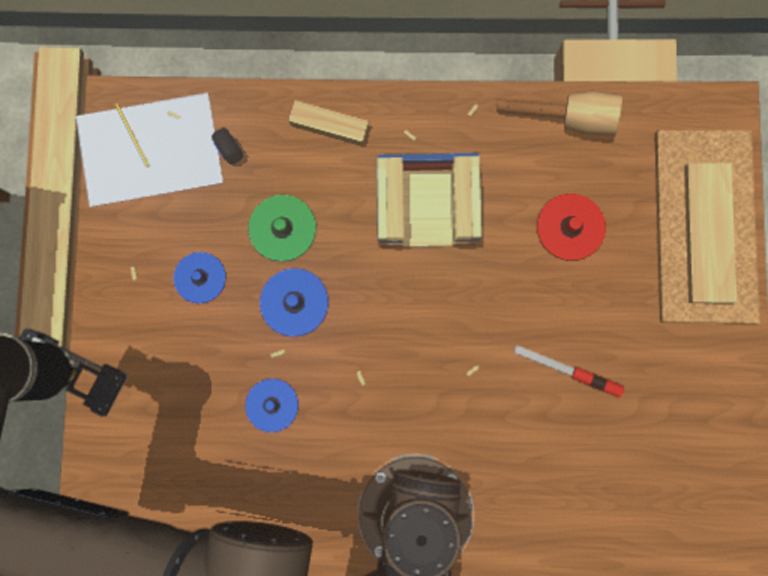

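The top view shows red at (572,227)/1.5, the large blue at (294,302)/1.5, and green at (282,228)/1.5. The two smaller blue discs are decoys. The rack's rear bars are on the far (+x) side, so its open front faces the robot. Next I'll refine the poses by silhouette fitting.

```bash
cat > fit.py <<'E'
from h import *
from scipy.optimize import minimize
S=4
def hullmask(p):
    m=np.zeros((384*S,512*S),np.uint8); h=cv2.convexHull((p*S).astype(np.float32)+S/2)
    cv2.fillConvexPoly(m,np.round(h).astype(np.int32),1); return m
a=np.linspace(0,2*np.pi,60)
disc=np.vstack([np.c_[.075*np.cos(a),.075*np.sin(a),0*a+z] for z in(0,.005)]+[np.c_[.014*np.cos(a),.014*np.sin(a),0*a+.043]])
box=np.array([[x,y,z] for x in(-.09,.09) for y in(-.106,.106) for z in(0,.106)])
def place(P,v):
    c,s=np.cos(v[2]),np.sin(v[2]); return P@np.array([[c,s,0],[-s,c,0],[0,0,1]])+[v[0],v[1],0]
def fit(P,v0,obs,yaw):
    T=[(f,hullmask(np.argwhere(m)[:,::-1].astype(float))) for f,m in obs]
    def cost(v):
        v=np.r_[v,0][:3]; e=0
        for f,t in T:
            q=hullmask(proj(f,place(P,v))); e+=1-(q&t).sum()/(q|t).sum()
        return e
    v0=np.array(v0[:3 if yaw else 2],float)
    sim=np.vstack([v0]+[v0+d for d in np.diag([.01,.01,.05][:len(v0)])])
    r=minimize(cost,v0,method='Nelder-Mead',options=dict(initial_simplex=sim,xatol=2e-4,fatol=1e-4,maxiter=150))
    return r.x,r.fun
def best(c,n,f,guess,z):
    rs=regions_of(c,n); g=proj(f,[[*guess,z]])[0]
    k=[r for r in rs if np.hypot((r['bbox'][0]+r['bbox'][2])/2-g[0],(r['bbox'][1]+r['bbox'][3])/2-g[1])<25]
    return k[0]['pixels'] if k else None
E
python3 - <<'E'
from fit import *
F={c:None for c in('scene','top')}; M={}
G={'rack':(.667,-.017,.03),'disc_red_mid':(.615,-.336),'disc_blue_mid':(.44,.258),'disc_green_mid':(.60,.296)}
for c in F:
    F[c]=grab_frame(c)
    for n in G: M[c,n]=best(c,n,F[c],G[n][:2],.05 if n=='rack' else .01)
res={}
for n in G:
    P,y=(box,True) if n=='rack' else (disc,False)
    for cs in(('scene',),('top',),('scene','top')):
        o=[(F[c],M[c,n]) for c in cs if M[c,n] is not None]
        if o: res[n],e=fit(P,G[n],o,y); print(n,cs,len(o),np.round(res[n],4),round(e,3))
v=res['rack']
out=[]
for c,b in(('scene',(200,180,330,300)),('top',(240,95,330,170))):
    im=cv2.cvtColor(F[c]['pixels'],cv2.COLOR_RGB2BGR)[b[1]:b[3],b[0]:b[2]]; s=380/im.shape[1]
    im=cv2.resize(im,None,fx=s,fy=s,interpolation=cv2.INTER_CUBIC)
    q=(proj(F[c],place(box,v))-[b[0],b[1]]+.5)*s
    for i in range(8):
        for j in range(i):
            if bin(i^j).count('1')==1: cv2.line(im,tuple(map(int,q[i])),tuple(map(int,q[j])),(0,255,0),1)
    out.append(cv2.copyMakeBorder(im,0,400-im.shape[0],0,0,0) if im.shape[0]<400 else im[:400])
cv2.imwrite('pics/rack1.png',np.hstack(out))
E
```

```text
rack ('scene',) 1 [ 0.6566 -0.019   0.0296] 0.01
rack ('top',) 1 [ 0.6557 -0.017   0.0375] 0.035
rack ('scene', 'top') 2 [ 0.6565 -0.0182  0.0219] 0.053
disc_red_mid ('scene',) 1 [ 0.6136 -0.3348] 0.028
disc_red_mid ('top',) 1 [ 0.6162 -0.3365] 0.022
disc_red_mid ('scene', 'top') 2 [ 0.6149 -0.336 ] 0.062
disc_blue_mid ('scene',) 1 [0.439  0.2681] 0.043
disc_blue_mid ('top',) 1 [0.4431 0.269 ] 0.065
disc_blue_mid ('scene', 'top') 2 [0.4412 0.2677] 0.113
disc_green_mid ('scene',) 1 [0.6038 0.2994] 0.047
disc_green_mid ('top',) 1 [0.6059 0.2985] 0.033
disc_green_mid ('scene', 'top') 2 [0.6049 0.2993] 0.081
```

View pics/rack1.png

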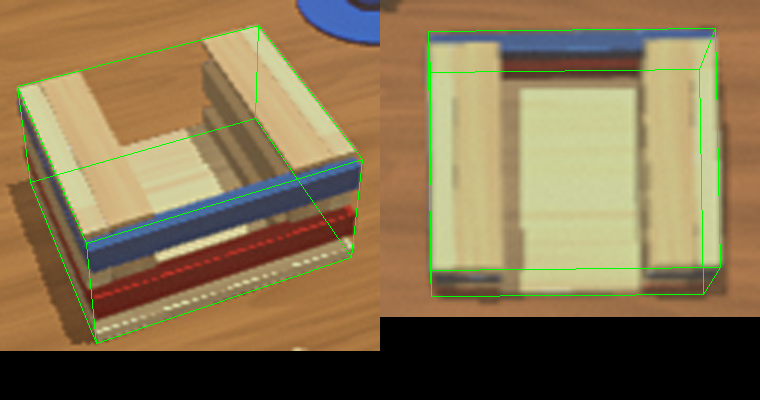

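Fit checks: the rack outline matches in both views at (0.6565, -0.018) with yaw about 1.7°. Red is at (0.615, -0.336). Moving above red, with the jaws turned to the rack's x.

```bash
python3 -m inch '1 33.5 -95 0 0 0 -63.8;1 33.5 -95 0 0 0 -63.8;1 33.5 -95 0 0 0 -63.8;1 33.5 -95 0 0 0 -63.8;1 33.5 -95 0 0 0 -63.8;1 33.5 -95 0 0 0 -63.8;1 33.5 -95 0 0 0 -63.8;1 33.5 -95 0 0 0 -63.8;1 33.5 -95 0 0 0 -63.8;1 33.5 -95 0 0 0 -63.8;1 33.5 -95 0 0 0 -63.8;1 33.5 -95 0 0 0 -63.8'
```

```text
t: 2.9
eef_pos: [0.53, -0.0953, 0.227]
ee_rot: [3.141, 0.001, -3.112]
force: [1.7, 1.9, -0.3]
width: 0.0875
```

```bash
python3 -m inch '1 8.5 -24.1 0 0 0 0;1 8.5 -24.1 0 0 0 0;1 8.5 -24.1 0 0 0 0;1 8.5 -24.1 0 0 0 0;1 8.5 -24.1 0 0 0 0;1 8.5 -24.1 -6 0 0 0;1 8.5 -24.1 -12 0 0 0;1 8.5 -24.1 -14 0 0 0;1 8.5 -24.1 -15 0 0 0;1 8.5 -24.1 -15 0 0 0'
python3 - <<'E'
from h import *
s=telemetry.get_state();print(s['eef_pos'])
f=grab_frame('scene'); save(f,'red1.png',(70,200,200,310),5)
E
```

```text
t: 4.15
eef_pos: [0.6152, -0.3359, 0.0773]
ee_rot: [3.142, 0.001, -3.111]
force: [-0.5, -0.2, 0.7]
width: 0.0876
[ 0.61524212 -0.33592169  0.07730896]
```

View pics/red1.png

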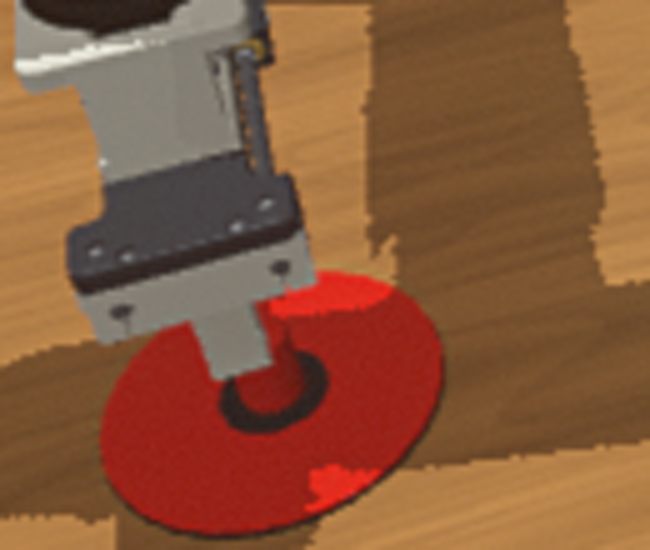

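The front finger hangs just in front of the knob, centred within a few mm. Descending to z 14 mm and gripping.

```bash
python3 -m inch '1 0 0 -3 0 0 0;1 0 0 -5 0 0 0;1 0 0 -6.3 0 0 0;1 0 0 -6.3 0 0 0;0 0 0 -6.3 0 0 0;0 0 0 -6.3 0 0 0;0 0 0 -6.3 0 0 0;0 0 0 -6.3 0 0 0;0 0 0 -6.3 0 0 0;0 0 0 -6.3 0 0 0' 25
```

```text
t: 5.45
eef_pos: [0.6157, -0.3362, 0.0152]
ee_rot: [-3.141, 0.002, -3.111]
force: [-1.1, -0.4, 0.1]
width: 0.0331
```

```bash
python3 -m inch '0 0 0 0 0 0 0;0 0 0 0 0 0 0;0 0 0 0 0 0 0;0 0 0 3.7 0 0 0;0 0 0 3.7 0 0 0;0 -4 0 3.7 0 0 0;0 -8 0 3.7 0 0 0;0 -12 0 3.7 0 0 0;0 -16 0 3.7 0 0 0;0 -16 0 3.7 0 0 0;0 -16 0 3.7 0 0 0'
python3 - <<'E'
from h import *
f=grab_frame('scene'); save(f,'red2.png',(60,120,260,270),3.8)
E
```

```text
t: 6.82
eef_pos: [0.456, -0.3363, 0.0522]
ee_rot: [-3.141, 0.003, -3.112]
force: [1.1, 0.5, -2.1]
width: 0.0276
```

View pics/red2.png

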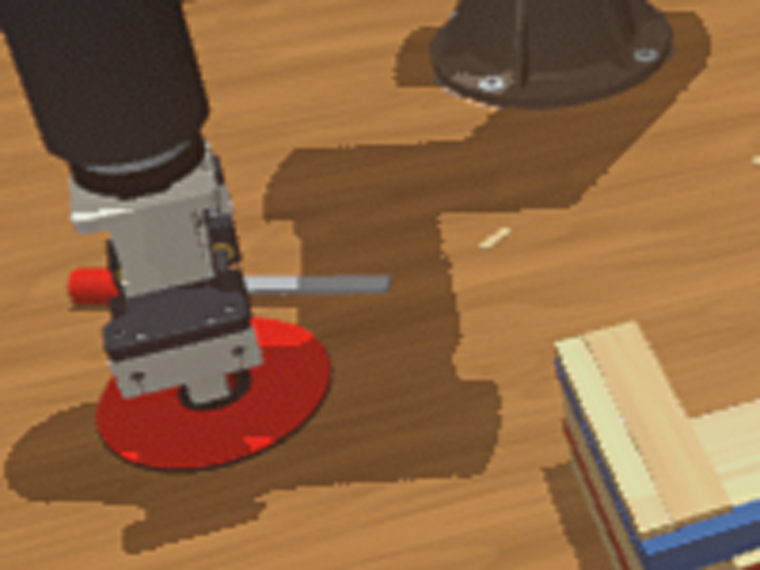

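Held level, width 27.6 mm. Moving sideways in front of the rack.

```bash
python3 -m inch '0 0 5 0 0 0 0;0 0 10 0 0 0 0;0 0 15 0 0 0 0;0 0 20 0 0 0 0;0 0 25 0 0 0 0;0 0 29 0 0 0 0;0 0 31.2 0 0 0 0;0 0 31.2 0 0 0 0;0 0 31.2 0 0 0 0;0 2 31.2 0 0 0 0;0 2 31.2 0 0 0 0'
python3 - <<'E'
from h import *
fs=grab_frame('scene');ft=grab_frame('top'); save(fs,'a.png',(190,130,330,290),3);save(ft,'b.png',(230,90,340,220),4)
a=cv2.imread('pics/a.png');b=cv2.imread('pics/b.png')
h=min(len(a),len(b));cv2.imwrite('pics/pre.png',cv2.resize(np.hstack([a[:h],b[:h]]),(800,int(h*800/(a.shape[1]+b.shape[1])))))
E
```

```text
t: 8.25
eef_pos: [0.4779, -0.0248, 0.0521]
ee_rot: [-3.141, 0.004, -3.112]
force: [-0.8, -0.4, -2.9]
width: 0.0277
```

View pics/pre.png

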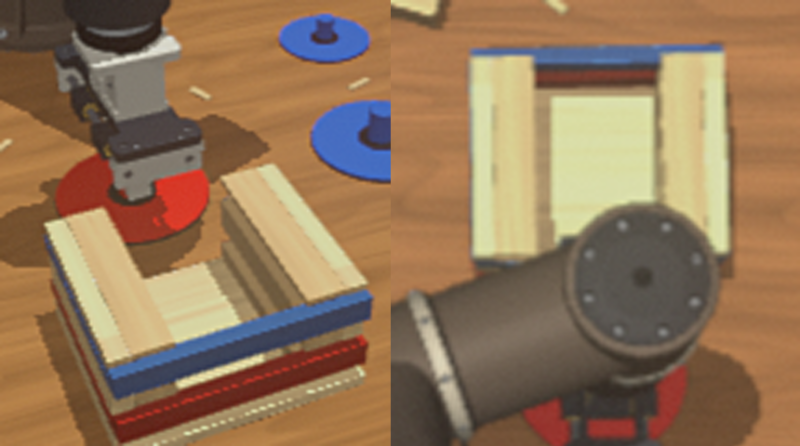

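Disc sits centred before the open front. Sliding in, watching the force.

```bash
python3 -m inch '0 1.5 0.1 0 0 0 0;0 3 0.1 0 0 0 0;0 4.5 0.2 0 0 0 0;0 6 0.2 0 0 0 0;0 8 0.3 0 0 0 0;0 10 0.3 0 0 0 0;0 12 0.4 0 0 0 0;0 14 0.5 0 0 0 0;0 15.5 0.5 0 0 0 0;0 16.5 0.6 0 0 0 0;0 16.5 0.6 0 0 0 0'
```

```text
t: 9.72
eef_pos: [0.6414, -0.0191, 0.0514]
ee_rot: [-3.141, 0.002, -3.113]
force: [-1.1, 0.4, -2.2]
width: 0.0273
```

```bash
python3 -m inch '0 0.5 0 -0.2 0 0 0;0 1.0 0 -0.4 0 0 0;0 1.3 0 -0.4 0 0 0;0 1.5 0.1 -0.4 0 0 0;0 1.5 0.1 -0.4 0 0 0'; python3 -m inch '0 0.2 0 0 0 0 0;0 0.4 0 0 0 0 0;0 0.4 0 0 0 0 0'
```

```text
t: 10.35
eef_pos: [0.6565, -0.018, 0.0475]
ee_rot: [-3.141, 0.002, -3.113]
force: [-0.2, -0.3, -0.8]
width: 0.0278
t: 10.72
eef_pos: [0.6585, -0.0182, 0.047]
ee_rot: [-3.14, -0.002, -3.113]
force: [-5.8, 0.9, 1.5]
width: 0.0277
```

It touched the back stop (-5.8 N at x=0.6585). Lowering onto the ledges.

```bash
python3 -m inch '0 0.1 0 -0.1 0 0 0;0 0.1 0 -0.2 0 0 0;0 0.1 0 -0.3 0 0 0;0 0.1 0 -0.3 0 0 0'
```

```text
t: 11.22
eef_pos: [0.6585, -0.0184, 0.0452]
ee_rot: [-3.14, -0.003, -3.113]
force: [-9.4, 0.8, 11.5]
width: 0.0277
```

```bash
python3 -m inch '0.65 0 0 0 0 0 0;0.65 0 0 0 0 0 0;0.65 0 0 0 0 0 0;0.65 0 0 0 0 0 0;0.65 0 0 0 0 0 0;0.65 0 0 3 0 0 0;0.65 0 0 7 0 0 0;0.65 0 0 12 0 0 0;0.65 0 0 15 0 0 0;1 0 4 15 0 0 0;1 -10 14 15 0 0 0;1 -14 19 15 0 0 0'
python3 - <<'E'
from fit import *
fs=grab_frame('scene');ft=grab_frame('top')
for f,c in((fs,'scene'),(ft,'top')):
    for r in pinpoint(c,'disc_red_mid')[:2]: print(c,round(r['p'],2),np.round(atz(f,r['location'],.0515),4))
    hsv=cv2.cvtColor(f['pixels'],cv2.COLOR_RGB2HSV); m=((abs(hsv[...,0].astype(int)-112)<12)&(hsv[...,1]>130)&(hsv[...,2]>40)).astype(np.uint8)
    g=proj(f,[[.441,.265,.01]])[0]; n,l,st,ce=cv2.connectedComponentsWithStats(m)
    i=min((i for i in range(1,n) if st[i,4]>300),key=lambda i:np.hypot(*(ce[i]-g))); print(c,st[i],fit(disc,(.441,.265),[(f,l==i)],False))
save(fs,'a.png',(190,130,350,290),2.5);save(ft,'b.png',(170,90,330,250),2.5)
cv2.imwrite('pics/redin.png',np.hstack([cv2.imread('pics/a.png'),cv2.imread('pics/b.png')]))
E
```

```text
t: 12.72
eef_pos: [0.5713, 0.113, 0.1948]
ee_rot: [-3.14, -0.004, -3.114]
force: [0.3, 1.7, 1.0]
width: 0.0815
scene 0.69 [ 0.6469 -0.0187  0.0515]
scene [302 166  49  29 921] (array([0.43533552, 0.27166552]), np.float64(0.1066595914035553))
top 0.62 [ 0.6605 -0.0182  0.0515]
top [193 180  25  35 373] (array([0.47407785, 0.22144592]), np.float64(0.7300713019202475))
```

View pics/redin.png

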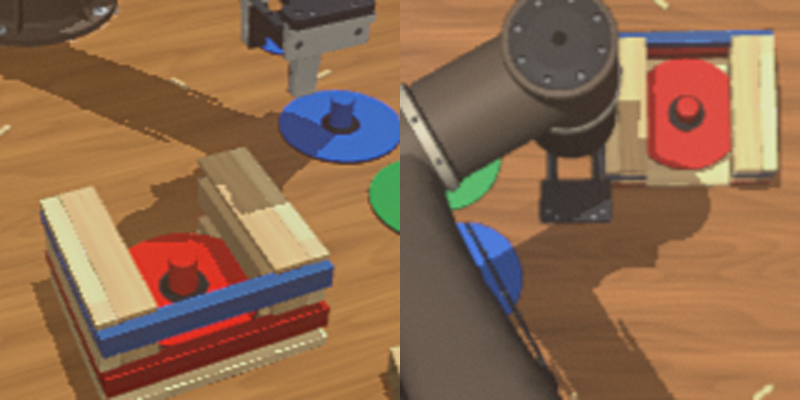

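Red lies flat in the lower slot against the rear. Now the blue centre from the pixel positions in the first views.

```bash
python3 - <<'E'
from h import *
fs=grab_frame('scene');ft=grab_frame('top')
print(atz(fs,(489/1.5-.3,270.7/1.5-.3),.004),atz(fs,(326.5,170),.043),atz(ft,(195.9,201),.004))
for c,f in(('scene',fs),('top',ft)):
    for r in pinpoint(c,'disc_blue_mid'): print(c,round(r['p'],2),np.round(atz(f,r['location'],.0215),4))
E
```

```text
[0.44476194 0.26594074 0.004     ] [0.44707295 0.26377702 0.043     ] [0.44120479 0.26626236 0.004     ]
scene 0.83 [0.4805 0.4694 0.0215]
scene 0.7 [0.4592 0.2586 0.0215]
scene 0.49 [0.245  0.2976 0.0215]
top 0.75 [0.2168 0.3113 0.0215]
top 0.71 [0.4419 0.2645 0.0215]
top 0.68 [0.493  0.4775 0.0215]
```

```bash
python3 -m inch '1 -5 6 0 0 0 0;1 -10 12 0 0 0 0;1 -12.8 15.2 0 0 0 0;1 -12.8 15.2 0 0 0 0;1 -12.8 15.2 -5 0 0 0;1 -12.8 15.2 -10 0 0 0;1 -12.8 15.2 -11.5 0 0 0;1 -12.8 15.2 -11.5 0 0 0'
python3 - <<'E'
from h import *
fs=grab_frame('scene'); save(fs,'a.png',(280,110,380,210),4);ft=grab_frame('top');save(ft,'b.png',(150,150,250,250),4)
cv2.imwrite('pics/blue1.png',np.hstack([cv2.imread('pics/a.png'),cv2.imread('pics/b.png')]))
E
```

```text
t: 14.12
eef_pos: [0.4456, 0.2625, 0.0796]
ee_rot: [-3.138, -0.005, -3.115]
force: [0.6, 0.3, 0.5]
width: 0.0875
```

View pics/blue1.png

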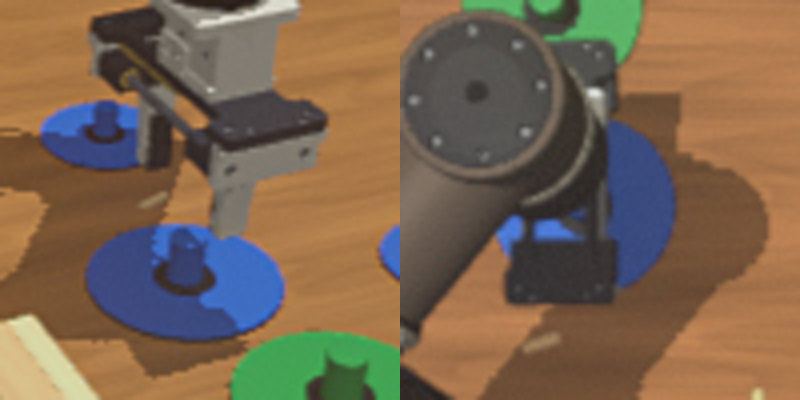

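The jaws straddle the big blue disc's knob (plate centre at (326,180) in scene, unchanged). Descending and gripping.

```bash
python3 -m inch '1 -0.2 0.3 -3 0 0 0;1 -0.2 0.3 -5 0 0 0;1 -0.2 0.3 -6.5 0 0 0;1 -0.2 0.3 -6.5 0 0 0;0 -0.2 0.3 -6.5 0 0 0;0 -0.2 0.3 -6.5 0 0 0;0 -0.2 0.3 -6.5 0 0 0;0 -0.2 0.3 -6.5 0 0 0;0 -0.2 0.3 -6.5 0 0 0;0 -0.2 0.3 -6.5 0 0 0;0 -0.2 0.3 -6.5 0 0 0;0 -0.2 0.3 -6.5 0 0 0' 25; python3 -m inch '0 0 0 0 0 0 0;0 0 0 0 0 0 0'
```

```text
t: 15.72
eef_pos: [0.444, 0.2666, 0.0164]
ee_rot: [-3.141, -0.002, -3.115]
force: [-2.5, 0.2, 2.0]
width: 0.0277
t: 15.98
eef_pos: [0.444, 0.2666, 0.0163]
ee_rot: [-3.141, -0.003, -3.115]
force: [-1.6, -1.4, 1.0]
width: 0.0274
```

```bash
python3 -m inch '0 0 0 3 0 0 0;0 0 0 6 0 0 0;0 0 0 8.7 0 0 0;0 0 -2 8.7 0 0 0;0 1 -7 8.7 0 0 0;0 1 -12 8.7 0 0 0;0 1 -17 8.7 0 0 0;0 2 -22 8.7 0 0 0;0 2 -26 8.7 0 0 0;0 3 -29 8.7 0 0 0;0 3 -29.1 8.7 0 0 0;0 3 -29.1 8.7 0 0 0'
python3 - <<'E'
from h import *
fs=grab_frame('scene'); save(fs,'pre2.png',(190,90,330,270),3.2)
E
```

```text
t: 17.48
eef_pos: [0.473, -0.0251, 0.1024]
ee_rot: [-3.14, -0.004, -3.116]
force: [-0.2, -0.4, -1.2]
width: 0.0274
```

View pics/pre2.png

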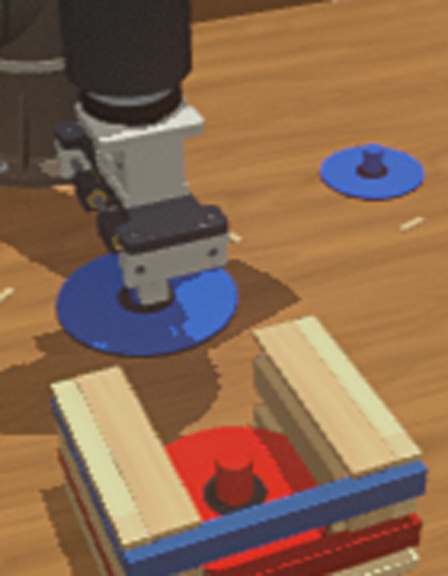

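Blue held level at slot height, red still seated. Sliding in.

```bash
python3 -m inch '0 2 0.1 0.1 0 0 0;0 3.5 0.1 0.1 0 0 0;0 5 0.2 0.1 0 0 0;0 6.5 0.2 0.1 0 0 0;0 8.5 0.3 0.1 0 0 0;0 10.5 0.4 0.1 0 0 0;0 12.5 0.5 0.1 0 0 0;0 14.5 0.5 0.1 0 0 0;0 16 0.6 0.1 0 0 0;0 16.8 0.6 0.1 0 0 0;0 16.8 0.6 0.1 0 0 0'
```

```text
t: 18.9
eef_pos: [0.6413, -0.0186, 0.1033]
ee_rot: [-3.14, -0.004, -3.115]
force: [-0.1, -0.1, -3.0]
width: 0.0273
```

```bash
python3 -m inch '0 0.5 0 -0.2 0 0 0;0 1.0 0 -0.4 0 0 0;0 1.3 0 -0.5 0 0 0;0 1.5 0 -0.5 0 0 0;0 1.5 0 -0.5 0 0 0'; python3 -m inch '0 0.2 0 0 0 0 0;0 0.4 0 0 0 0 0;0 0.4 0 0 0 0 0'
```

```text
t: 19.52
eef_pos: [0.6564, -0.0186, 0.0983]
ee_rot: [-3.14, -0.004, -3.116]
force: [1.0, -0.1, -2.9]
width: 0.027
t: 19.9
eef_pos: [0.6585, -0.0188, 0.0979]
ee_rot: [-3.14, -0.008, -3.116]
force: [-6.0, 0.3, 0.2]
width: 0.0274
```

```bash
python3 -m inch '0 0.1 0 -0.1 0 0 0;0 0.1 0 -0.2 0 0 0;0 0.1 0 -0.3 0 0 0;0 0.1 0 -0.3 0 0 0'
```

```text
t: 20.4
eef_pos: [0.6584, -0.019, 0.0964]
ee_rot: [-3.14, -0.009, -3.115]
force: [-11.4, 1.2, 11.8]
width: 0.0271
```

Against the stop and on the ledges (11 N both ways). Releasing.

```bash
python3 -m inch '0.65 0 0 0 0 0 0;0.65 0 0 0 0 0 0;0.65 0 0 0 0 0 0;0.65 0 0 0 0 0 0;0.65 0 0 0 0 0 0;0.65 0 0 3 0 0 0;0.65 0 0 7 0 0 0;0.65 0 0 11 0 0 0;0.65 0 5 11 0 0 0;1 -5 11 11 0 0 0;1 -10 16 11 0 0 0;1 -14 21 11 0 0 0'
python3 -m inch '1 -6 6 4 0 0 0;1 -12 12 4 0 0 0;1 -12 16 4 0 0 0;1 -12 16 4 0 0 0'
python3 - <<'E'
from h import *
fs=grab_frame('scene');ft=grab_frame('top')
for f,c in((fs,'scene'),(ft,'top')):
  for n,z in(('disc_blue_mid',.1015),('disc_red_mid',.0515),('disc_green_mid',.0215)):
    for r in pinpoint(c,n)[:4]: print(c,n,round(r['p'],2),np.round(atz(f,r['location'],z),4))
  print(np.round(proj(f,[[.6565,-.0182,.123]]),1))
save(fs,'a.png',(190,170,350,330),2.5);save(ft,'b.png',(210,70,330,190),400/120)
cv2.imwrite('pics/bluein.png',np.hstack([cv2.imread('pics/a.png'),cv2.imread('pics/b.png')]))
E
```

```text
t: 21.9
eef_pos: [0.5333, 0.1728, 0.2064]
ee_rot: [-3.14, -0.009, -3.116]
force: [1.4, 1.9, -0.3]
width: 0.0812
t: 22.4
eef_pos: [0.4118, 0.3354, 0.2472]
ee_rot: [-3.141, -0.008, -3.113]
force: [0.1, -0.7, -0.4]
width: 0.088
scene disc_blue_mid 0.82 [0.5811 0.3845 0.1015]
scene disc_blue_mid 0.56 [ 0.6695 -0.0223  0.1015]
scene disc_green_mid 0.77 [0.6095 0.2857 0.0215]
[[261.7 215.3]]
top disc_blue_mid 0.75 [0.2225 0.2963 0.1015]
top disc_blue_mid 0.64 [ 0.6544 -0.0262  0.1015]
top disc_green_mid 0.89 [0.6018 0.304  0.0215]
[[285.6 128.3]]
```

View pics/bluein.png

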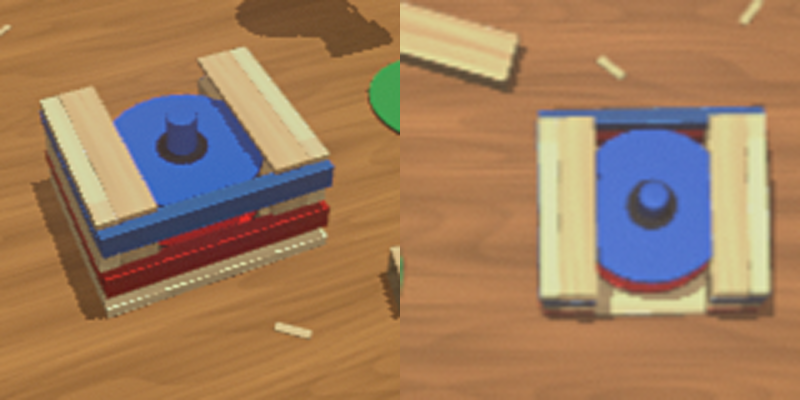

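The last picture shows blue flat in the upper slot with red beneath it. The blue knob top is at (181,113) in the scene half, where (179,113) is predicted for home. In the top half it is at (655,193), against a predicted (652,194). Green is undisturbed and the robot is clear.

```bash
python3 -c "
from station import arm; print(arm.job_done())"
```

```text
the job is handed in; nothing more can be done
None
```

Both discs are in the rack, knob up: red went into the lower slot first, then the large blue one into the upper slot. I handed the job in at about 22.5 s on the robot clock; no verdict is reported.

- **Seating:** Each disc was pushed until it touched the back stop, with 6–11 N at the same tool position (x = 0.6585 m) for both. I then lowered each onto its ledges, to about 12 N, before letting go.
- **Final pictures:** Blue lies flat, with its knob within about 3 mm of the predicted home spot in both views. Red was seen flat and home before blue covered it. Green did not visibly move, and the gripper ended open and clear of everything.
- **Disagreements:** The detection networks were 1–2 cm off at times. The large blue disc's centre differed by about 1 cm between methods, and colour-mask fits failed where the arm hid the disc. In the final check the network no longer reported red and also picked up the small blue look-alikes. I relied on outline fits, contact forces and pictures instead.

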